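Latch the sample shutter open and start the lamp

ROBOT

A 7-joint arm with a two-finger parallel gripper is mounted at the origin on a cart in front of the work surface, level with it; the furniture and walls round the work are solid. World frame = base frame: x ahead of the robot, y to its left, z up, the work surface at z = 0. Lengths are in m, angles in degrees, forces in N, time in s.
With the tool pointing down it reaches from about 0.425 to 0.875 m from the base axis. Payload 4.7 kg.
Tool frame: the origin (TCP) lies at the very end of the fingers, on their centre line; the grasp point (between the pads) lies behind it (env.pinch_z is the z of the grasp point in the tool frame, in m); z points along the fingers, y is the direction in which the jaws open and shut (so a half turn about z gives the same grasp; the last joint's range is limited). The gripper opens to 87 mm and grips with 3 to 60 N. Pads are 19 mm wide; open, the fingers measure 117 mm over their backs; the gripper's body (75 mm by 190 mm) begins 51 mm behind the grasp point.
Start: joints at [66.755, 18.392, -4.016, 83.108, 1.295, 78.541, -3.26], TCP at [0.265, -0.594, 0.199] pointing down, gripper open.
Joint ranges: [-163.93, 163.93], [-17.29, 119.83], [-79.2, 71.16], [3.27, 140.29], [-89.18, 269.18], [5.43, 117.66], [-154.24, 154.24]. Speed limits (degrees/s): [147.25, 147.25, 180, 180, 180, 180, 180].

INTERFACE

Orientations are given as [roll, pitch, yaw] about the fixed x, y, z axes, in that order (R = Rz(yaw) Ry(pitch) Rx(roll)).
In Python, from cell import readout, read_camera, env gives the robot as it stands. The module is installed in compiled form; this text tells all that it offers.
- The arm moves only by the tool servo_tool, never from a script. Its argument "plan" is a list that holds one entry, the list of rows, each a list of 5 numbers: the finger opening in m, from 0 to 0.087, then the shift along the tool's x, y, z in m, then the turn about the tool's z in rad. In form: [[[jaw, x, y, z, yaw], ...]]. A call has 1 to 12 rows; each row is the pose to reach, as a shift and turn from the pose measured when the call began, along the tool's axes at that moment; what a row does not reach only later rows make up. A row lasts 1/12 s, in which the tool goes at most 41.7 mm and 7.16 degrees, less where a joint would pass 70% of its speed; a pose out of reach is approached as far as the arm can. A call with a gripper value outside its range is refused whole. The fingers move at their own pace and stop on an object; "force" is the grip in N (left out, the last holds). Time passes only in rows, so rows that repeat a pose let the fingers close. It gives the time, the measured TCP pose, the force and the opening at its end, in the units of the state.
- readout.get_obs(): the state, without advancing time (a new reading comes with each control period).
- read_camera(name): name is "scene" or "top" or "wrist"; returns a dict with "image" (420x560x3 uint8, red, green, blue), "range_z" (420x560 float32, m along the optical axis (not along the pixel's ray), 0 where there is no reading), "mtx" (3x3 intrinsics, pixels), "camera_from_world" (4x4, takes a point from world to camera coordinates). Camera axes: x right, y up, looking along -z (the intrinsics and any distortion apply to the point x, -y, -z); pixel columns grow to the right and rows downward; lengths in m; the calibration is good to about 2 mm. A picture is of the moment at which its call begins.
- env.sign_off(): hands the job in, once; it reports no verdict.
The state is a dict: "time_s": time; "qpos": joint angles; "joint_velocities": joint speeds; "effort": joint torques, N m; "tool_pos": TCP position; "tool_rot": TCP orientation; "force": force on the tool from outside, world axes, zero at the start; "wrist_torque": the same for the moment, N m; "grip_width": finger opening in m.
Only numpy, scipy, OpenCV 4.12 (cv2) and the standard library are available. Lean on these libraries where they do the work, as an engineer would, in place of code of your own. Each camera call takes 0.05 s, during which the arm holds its last target. There are 200 camera calls.

TASK

Open the shutter on the side of the exposure stage where the small capped vial stands: with the fingertips push that side's black tab all the way back to its end stop, then let it spring back so that it catches on its stop pin at mid travel. Then press the round start key on top of the lamp block down and let it come up again. Grasp nothing, leave the other shutter, both stop pins, the vial and the stopper alone, and do not shift the things lying about.

Things in the scene. Friction and masses are not known exactly. Their poses are not given: they have to be found in the camera images.
- stage: twin exposure stage, fixed: base plate x -75 to 145, y -82 to 82 mm, top at z 12 mm; origin on the bench, x from the push tabs towards the stop pins, y left, z up. A lamp block (58 x 44 mm, centre x 21, y 0, top z 60 mm) stands between two shutter slides along x at y +36 (left) and -36 mm (right), each with an upright blade (top z 56 mm) with a window; a cup for a vial lies outside each slide
- slide_left (a joint): travel of the left shutter slide along +x of the stage, m: 0 = shut, held by its spring; 0.045 = end stop. Past about 0.025 its stop pin drops in by itself; let go, it then springs back and rests latched at about 0.0235, window before the lamp. Let go earlier, it returns to 0. The spring resists with 3 N at 0, 8 N at the end stop, plus about 2 N while the pin is lifted on the way
- slide_right (a joint): the same for the right shutter slide (y -36 mm)
- tab_left_face (a point): middle of the front face of the push tab of the left shutter slide: a black upright plate 28 mm wide, 42 mm high (z 16 to 58 mm), 8 mm thick; the point lies 37 mm above the bench and moves with the slide. The face looks along -x of the stage and is pushed along +x of the stage
- tab_right_face (a point): middle of the front face of the push tab of the right shutter slide: a black upright plate 28 mm wide, 42 mm high (z 16 to 58 mm), 8 mm thick; the point lies 37 mm above the bench and moves with the slide. The face looks along -x of the stage and is pushed along +x of the stage
- pin_left: sprung stop pin of the left slide, with a black knob (16 mm across, top at z 73 mm) over an aluminium bridge at stage x 88, y +36 mm; it works by itself and is not to be touched. Its origin lies on its axis at bench height
- pin_right: the same for the right slide, at stage x 88, y -36 mm
- start_key (a joint): press of the start key, m: 0 = up, 0.006 = fully down; it takes 1.5 N to start moving and 5 N fully down, and springs up again by itself
- start_key_top (a point): middle of the top face of the start key: round, white, 22 mm across, in a black collar 38 mm across, on top of the lamp block (stage x 21, y 0, top at z 78 mm; the collar's top is at z 72 mm). It is pressed straight down
- cup_left (a point): centre of the left cup on the base plate, z 12 mm: ring 33 mm outside, 27 mm inside, 9 mm high, at stage x 20, y +63.5 mm
- cup_right (a point): the same for the right cup, at stage x 20, y -63.5 mm
- vial: small glass vial with a screw cap, 22 mm across, 45 mm high, standing loose in the left or the right cup; origin at the centre of its underside
- stopper: tapered rubber stopper, 23 mm across, 22 mm high, standing loose in the other cup; origin at the centre of its underside
- sachet: flat sachet, 48 x 68 x 9 mm, lying on the bench in front of the stage; not part of the job. Origin at the centre of its underside
- spatula: thin double-ended spatula, 155 mm long, lying on the bench in front of the stage; not part of the job. Origin under its middle
- petri: round covered dish, 61 mm across, 14 mm high, on the bench to the right in front of the stage; not part of the job. Origin at the centre of its underside

How it is judged:
By the outcome, as a careful person would: the job done as asked, in the order asked, and still so for the second after the job is handed in, with the robot touching nothing.
It also fails if it takes over 51 s, if anything falls off the work surface, if the arm or the gripper's body presses on something with over 40 N, if the wrist force passes 120 N, or if a joint passes its speed limit or range.

## Working session

There is one attempt and no reset: what is moved stays moved. The work goes in short steps, Python scripts to look and compute and a tool call to move; the robot and the scene stay as the last step left them, time stands still between calls to the robot, and variables do not carry over. Pictures are saved under pics/ and viewed, about 8 in all and at most 12, crops included, and the job is handed in when it is done.

Besides the shell and the picture viewer there is one more tool, called by a JSON object that holds its "method" and its "body", one argument or row to a line. servo_tool: Moves the arm, as the interface text tells. Its arguments: {"type":"object","properties":{"plan":{"type":"array"},"force":{"type":"number"}},"required":["plan"]}

```bash
mkdir -p pics; cat > h.py <<'E'
import numpy as np, cv2
from cell import readout, read_camera, env
def world(c,u,v):
    d=c["range_z"][int(v),int(u)]; K=c["mtx"]
    p=np.array([(u-K[0,2])/K[0,0]*d,-(v-K[1,2])/K[1,1]*d,-d,1])
    return (np.linalg.inv(c["camera_from_world"])@p)[:3]
def cloud(c):
    v,u=np.mgrid[0:420,0:560]; d=c["range_z"]; K=c["mtx"]
    p=np.stack([(u-K[0,2])/K[0,0]*d,-(v-K[1,2])/K[1,1]*d,-d,np.ones_like(d)],-1)
    return (p@np.linalg.inv(c["camera_from_world"]).T)[...,:3]
def save(c,n): cv2.imwrite(f"pics/{n}.png",c["image"][...,::-1])
E
python3 - <<'E'
from h import *
for n in("top","scene"):
    c=read_camera(n); save(c,n+"0"); np.savez(n+"0",**{k:v for k,v in c.items()})
print(readout.get_obs(),env.pinch_z)
E
```

```text
{'time_s': 0.1, 'qpos': array([66.75387419, 18.43463711, -4.0151192 , 83.16624504,  1.29724967,
       78.54177969, -3.25961874]), 'joint_velocities': array([ 0.06476022, -0.14397714,  0.05633955, -0.21525614, -0.08372048,
        0.10883901,  0.04480898]), 'effort': array([-2.68201338e-04, -4.92573810e+01, -4.05848930e-01, -3.13400745e+01,
       -6.41381764e-02,  3.94883752e-02,  5.73390457e-05]), 'tool_pos': array([ 0.26465811, -0.5931026 ,  0.19758748]), 'tool_rot': array([-1.79902692e+02,  7.75942852e-03,  2.40561288e+01]), 'force': array([-0.15765389, -0.48886274,  0.42839623]), 'wrist_torque': array([0.01675519, 0.01203471, 0.03247085]), 'grip_width': 0.08673370755222858} -0.0187
```

View pics/top0.png

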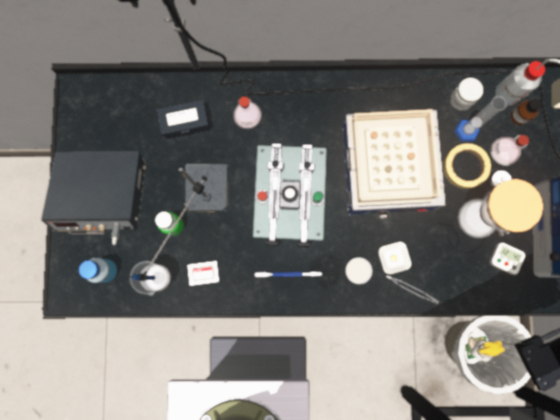

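View pics/scene0.png

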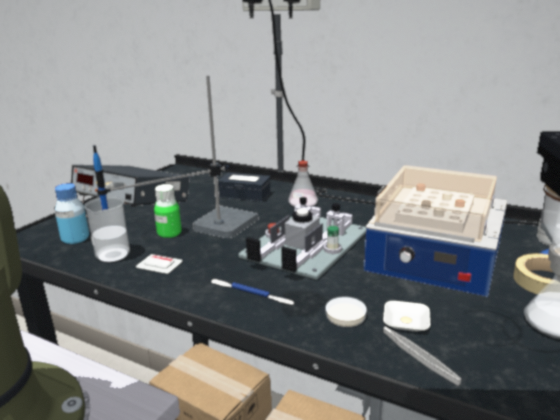

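Top view: robot at the bottom and the stage around (290,193). The red-topped item is at (262,196) on the left, the green-topped one at (318,197) on the right, and the key at (290,194). In the scene view the green one looks like a capped vial. I'll check heights and enlarge.

```bash
python3 - <<'E'
from h import *
c=dict(np.load("top0.npz")); s=dict(np.load("scene0.npz"))
a=cv2.resize(c["image"][135:250,240:340],None,fx=5,fy=5,interpolation=cv2.INTER_CUBIC)
b=cv2.resize(s["image"][175:285,230:380],None,fx=2,fy=5*115/110/1,interpolation=cv2.INTER_CUBIC)
b=cv2.resize(s["image"][175:285,230:380],(300*785//575,575*785//575*0+300),interpolation=cv2.INTER_CUBIC)
cv2.imwrite("pics/crop0.png",a[...,::-1]);
cv2.imwrite("pics/crop1.png",cv2.resize(s["image"][175:285,230:380],None,fx=5,fy=5,interpolation=cv2.INTER_CUBIC)[...,::-1])
for u,v in [(290,194),(262,196),(318,197),(273,238),(305,238),(276,150),(308,150),(257,148),(324,148),(254,237),(322,237)]: print(u,v,world(c,u,v).round(4))
P=cloud(c); w=P[135:250,240:340]; 
m=(w[...,2]>.008)&(w[...,2]<.016); q=w[m][:,:2].astype(np.float32)
print(cv2.minAreaRect(q*1000),m.sum())
for lo,hi in[(.074,.082),(.066,.076),(.05,.062),(.04,.05)]:
    mm=(w[...,2]>lo)&(w[...,2]<hi); n,l,st,ce=cv2.connectedComponentsWithStats(mm.astype(np.uint8))
    for i in range(1,n):
        if st[i,4]>3: print(lo,st[i,4],ce[i]+[240,135],w[l==i].mean(0).round(4))
E
```

```text
290 194 [ 0.564  -0.1209  0.0786]
262 196 [ 0.5674 -0.0569  0.0356]
318 197 [ 0.5603 -0.184   0.0575]
273 238 [ 0.4716 -0.0814  0.0232]
305 238 [ 0.4711 -0.1548  0.0222]
276 150 [ 0.6789 -0.0895  0.0228]
308 150 [ 0.6807 -0.165   0.0126]
257 148 [ 0.6908 -0.0434 -0.0019]
324 148 [ 0.6855 -0.203   0.0113]
254 237 [ 0.4764 -0.0362 -0.0008]
322 237 [ 0.4741 -0.1945  0.0115]
((581.58740234375, -121.41854095458984), (163.82977294921875, 221.5511016845703), 87.10691833496094) 3680
0.074 72 [289.91666667 192.48611111] [ 0.5676 -0.1208  0.0776]
0.066 40 [275.125 162.925] [ 0.6362 -0.0883  0.0722]
0.066 36 [306.83333333 164.08333333] [ 0.6329 -0.1593  0.0718]
0.066 164 [289.93902439 193.13414634] [ 0.5673 -0.1209  0.0714]
0.05 50 [275.98 165.  ] [ 0.6357 -0.0898  0.0537]
0.05 54 [306.2037037  166.61111111] [ 0.6312 -0.1586  0.0537]
0.05 117 [290.37606838 184.45299145] [ 0.5895 -0.1221  0.058 ]
0.05 35 [273.48571429 201.88571429] [ 0.5504 -0.0837  0.0555]
0.05 41 [305.3902439  202.65853659] [ 0.5481 -0.1556  0.0551]
0.05 74 [317.85135135 195.55405405] [ 0.5637 -0.1837  0.0565]
0.05 140 [289.17857143 202.78571429] [ 0.5476 -0.119   0.0582]
0.05 46 [271.32608696 242.08695652] [ 0.4596 -0.0785  0.0564]
0.05 48 [303.97916667 243.45833333] [ 0.456  -0.1511  0.0565]
0.04 4 [281.25 168.25] [ 0.6295 -0.1017  0.0472]
0.04 8 [279.375 194.875] [ 0.5681 -0.097   0.0448]
0.04 5 [300. 196.] [ 0.5648 -0.1438  0.0462]
0.04 5 [284. 207.] [ 0.5399 -0.1073  0.0464]
0.04 5 [306. 246.] [ 0.4512 -0.156   0.0439]
```

View pics/crop0.png

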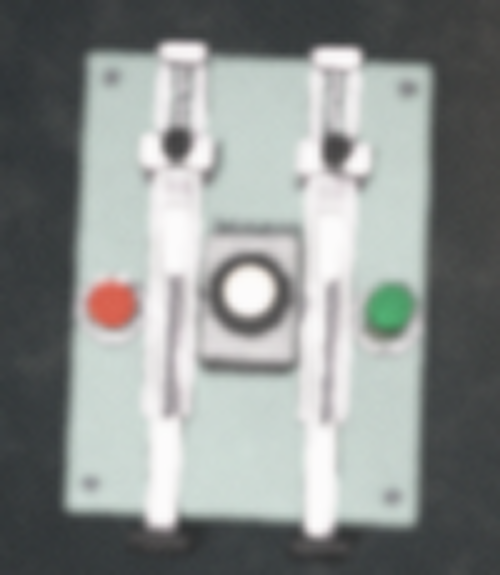

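View pics/crop1.png

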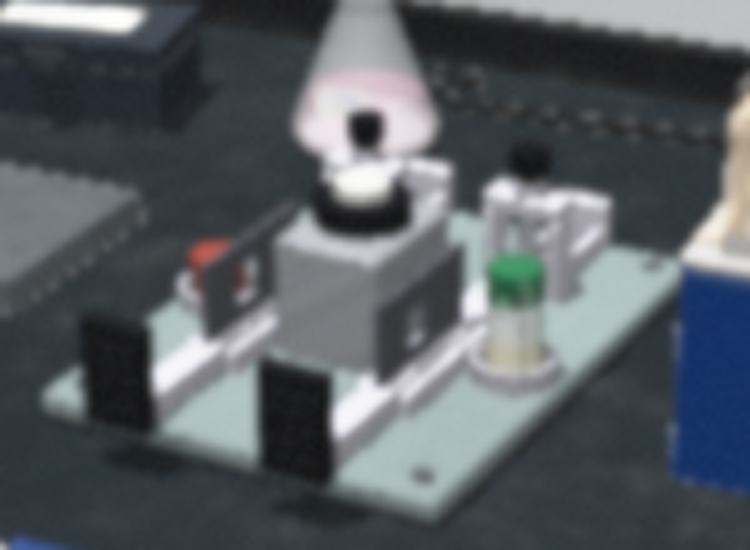

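The green-capped item's top is at z 57 mm (12+45), so it is the vial and it is on the right. The right shutter is therefore the one to open. Stage yaw is about -2.9°, the right tab face about (0.452, -0.151) and the key (0.5675, -0.121), all consistent with the given dimensions. I'm moving to a point behind and above the right tab with the fingers closed.

{"method": "servo_tool", "body": {
  "plan": [
    [[0, 0.027, -0.0286, 0, 0.04], [0, 0.054, -0.0572, 0, 0.08], [0, 0.081, -0.0858, 0, 0.12], [0, 0.108, -0.1144, 0, 0.16], [0, 0.135, -0.143, 0, 0.2], [0, 0.162, -0.1716, 0, 0.24], [0, 0.189, -0.2, 0, 0.28], [0, 0.216, -0.2288, 0, 0.32], [0, 0.243, -0.2574, 0, 0.36], [0, 0.27, -0.286, 0, 0.4], [0, 0.297, -0.3146, 0, 0.44], [0, 0.323, -0.343, 0, 0.47]]
  ],
  "force": 20
}}

```text
time_s: 1.1
tool_pos: [0.4198, -0.1461, 0.1979]
tool_rot: [-179.9, 0.1, -3.0]
force: [0.5, -0.6, -0.3]
grip_width: 0.0151
```

```bash
python3 - <<'E'
from h import *
c=read_camera("wrist"); save(c,"w0"); np.savez("w0",**c)
w=cloud(c); T=np.array([[.9987,-.0506],[.0506,.9987]])
for lo,hi in[(.0745,.085),(.053,.061)]:
    mm=((w[...,2]>lo)&(w[...,2]<hi)&(c["range_z"]>0)).astype(np.uint8); n,l,st,ce=cv2.connectedComponentsWithStats(mm)
    for i in range(1,n):
        if st[i,4]>60: print(lo,st[i,4],ce[i].round(),w[l==i].mean(0).round(4),cv2.minAreaRect(w[l==i][:,:2].astype(np.float32)*1000))
o=readout.get_obs();print(o["tool_pos"],o["grip_width"])
E
```

```text
0.0745 415 [403.  44.] [ 0.5493 -0.2623  0.0796] ((541.9251098632812, -269.0789794921875), (82.47229766845703, 40.333168029785156), 44.04722213745117)
0.0745 479 [243.  35.] [ 0.565  -0.1203  0.0769] ((565.233642578125, -120.11666870117188), (20.548105239868164, 20.718761444091797), 11.408806800842285)
0.0745 65 [27. 43.] [0.5677 0.0719 0.0797] ((567.4242553710938, 72.98663330078125), (4.4282426834106445, 6.869957447052002), 47.66517639160156)
0.0745 208 [506.  63.] [ 0.5289 -0.3569  0.079 ] ((528.851318359375, -357.0018005371094), (1.3339743614196777, 100.00040435791016), 2.457268238067627)
0.053 206 [387.  39.] [ 0.5589 -0.2556  0.057 ] ((558.6412963867188, -256.10333251953125), (68.81749725341797, 8.001747131347656), 8.72299861907959)
0.053 1590 [246.  41.] [ 0.5635 -0.1215  0.0587] ((565.29833984375, -120.15440368652344), (44.07218933105469, 57.9319953918457), 87.11019897460938)
0.053 254 [209.  63.] [ 0.5475 -0.0834  0.0552] ((546.094482421875, -83.15538787841797), (3.686129570007324, 64.1187515258789), 86.9813461303711)
0.053 215 [283.  63.] [ 0.5431 -0.1554  0.0552] ((542.2919
[... 336 characters left out ...]
089111328, 9.95931339263916), 46.925987243652344)
0.053 269 [  4. 126.] [0.4994 0.1328 0.0569] ((499.0286560058594, 134.07693481445312), (10.021105766296387, 38.04086685180664), 73.73043060302734)
0.053 209 [215. 156.] [ 0.4579 -0.0792  0.0568] ((457.81866455078125, -78.8378677368164), (27.87955665588379, 7.513158798217773), 86.77252960205078)
0.053 203 [282. 156.] [ 0.4542 -0.1504  0.0567] ((454.0986022949219, -150.41465759277344), (26.370880126953125, 7.51841402053833), 86.9844970703125)
0.053 148 [  8. 226.] [0.3922 0.1594 0.0568] ((392.8622741699219, 159.61827087402344), (29.21014404296875, 5.025415897369385), 21.829423904418945)
[ 0.42274314 -0.13736187  0.19828564] 0.010881745729503392
```

View pics/w0.png

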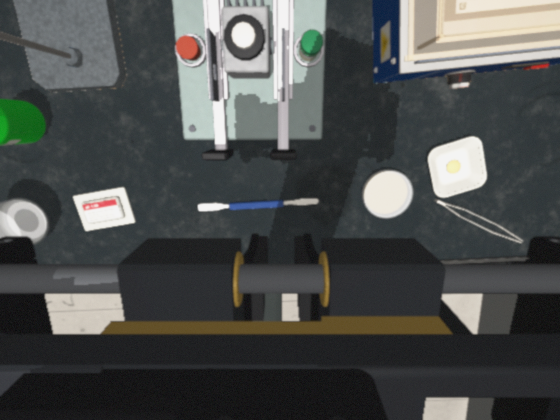

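The wrist view shows the right tab at (283,156) and the left at (216,155), with the spatula below at (258,203). The tab's centre comes out at (0.4545, -0.1504), which agrees with the top view. Next I align y.

{"method": "servo_tool", "body": {
  "plan": [
    [[0, -0.002, 0.012, 0, 0], [0, -0.002, 0.012, 0.02, 0], [0, -0.002, 0.012, 0.05, 0], [0, -0.002, 0.012, 0.08, 0], [0, -0.002, 0.012, 0.08, 0], [0, -0.002, 0.012, 0.08, 0]]
  ]
}}

```text
time_s: 1.65
tool_pos: [0.4187, -0.1492, 0.1172]
tool_rot: [-179.6, 0.2, -2.5]
force: [0.2, 0.0, 0.6]
grip_width: 0.0008
```

```bash
python3 - <<'E'
from h import *
o=readout.get_obs()
for k in("time_s","tool_pos","tool_rot","force","grip_width"):print(k,o[k])
E
```

```text
time_s 1.65
tool_pos [ 0.41865536 -0.14915042  0.1171573 ]
tool_rot [-1.79599240e+02  1.72408525e-01 -2.49460324e+00]
force [0.15898142 0.02635446 0.61520703]
grip_width 0.0007779757411107267
```

{"method": "servo_tool", "body": {
  "plan": [
    [[0, 0.001, 0, 0.03, 0.007], [0, 0.001, 0, 0.06, 0.007], [0, 0.001, 0, 0.083, 0.007], [0, 0.001, 0, 0.083, 0.007], [0, 0.001, 0, 0.083, 0.007], [0, 0.001, 0, 0.083, 0.007]]
  ]
}}

```text
time_s: 2.15
tool_pos: [0.4214, -0.1496, 0.0366]
tool_rot: [-179.7, -0.0, -2.9]
force: [0.8, -0.3, -0.3]
grip_width: 0.0008
```

{"method": "servo_tool", "body": {
  "plan": [
    [[0, 0.01, 0, 0.002, 0], [0, 0.017, 0, 0.002, 0], [0, 0.022, 0, 0.002, 0], [0, 0.027, 0, 0.002, 0], [0, 0.032, 0, 0.002, 0], [0, 0.037, 0, 0.002, 0], [0, 0.042, 0, 0.002, 0], [0, 0.047, 0, 0.002, 0], [0, 0.051, 0, 0.002, 0], [0, 0.054, 0, 0.002, 0], [0, 0.054, 0, 0.002, 0], [0, 0.054, 0, 0.002, 0]]
  ]
}}

```text
time_s: 3.15
tool_pos: [0.4753, -0.1523, 0.0345]
tool_rot: [-179.7, -0.0, -2.9]
force: [0.2, -0.3, -0.4]
grip_width: 0.0007
```

Only 0.2 N, where about 6 N was expected. Looking before going on.

```bash
python3 - <<'E'
from h import *
o=readout.get_obs();print(o["tool_pos"],o["force"])
s=read_camera("scene"); w=read_camera("wrist")
a=cv2.resize(s["image"][165:305,210:400],(760,560)); 
cv2.imwrite("pics/s1.png",a[...,::-1]); save(w,"w1")
W=cloud(w);m=((W[...,2]>.05)&(W[...,2]<.061)&(w["range_z"]>0)).astype(np.uint8); n,l,st,ce=cv2.connectedComponentsWithStats(m)
for i in range(1,n):
    if st[i,4]>60: print(st[i,4],ce[i].round(),W[l==i].mean(0).round(4),cv2.minAreaRect(W[l==i][:,:2].astype(np.float32)*1000)[1])
E
```

```text
[ 0.47531923 -0.15231807  0.03450577] [ 0.15196084 -0.29995769 -0.41147134]
2017 [479.  73.] [ 0.562  -0.2555  0.0556] (71.0156021118164, 3.441070795059204)
5777 [211.  73.] [ 0.5685 -0.1241  0.0582] (44.212345123291016, 65.57636260986328)
1309 [140. 122.] [ 0.5476 -0.084   0.0541] (4.326707363128662, 65.136962890625)
741 [278. 121.] [ 0.5446 -0.1552  0.0552] (2.656829357147217, 64.6617431640625)
1615 [332.  84.] [ 0.5613 -0.1832  0.0563] (21.657028198242188, 21.641422271728516)
70 [281. 236.] [ 0.484  -0.1539  0.0592] (17.131837844848633, 2.2105603218078613)
```

View pics/s1.png

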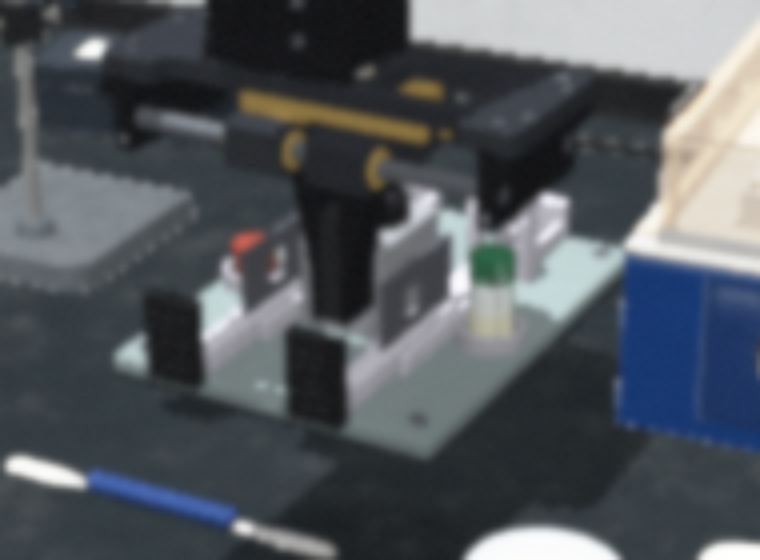

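The fingers show at crop (345,310), past the right tab (317,375) rather than in front of it. I'll project the reported TCP into the scene image to check which one is wrong.

```bash
python3 - <<'E'
from h import *
def proj(c,p):
    q=c["camera_from_world"]@np.r_[p,1]; K=c["mtx"]; return (K[0,0]*q[0]/-q[2]+K[0,2]).round(1),(K[1,1]*-q[1]/-q[2]+K[1,2]).round(1),(-q[2]).round(3)
s=read_camera("scene");t=read_camera("top");w=read_camera("wrist")
p=readout.get_obs()["tool_pos"]
for n,c in(("s",s),("t",t),("w",w)):
    print(n,"tcp",proj(c,p),"tabface top",proj(c,[.451,-.150,.058]), "cam at",np.linalg.inv(c["camera_from_world"])[:3,3].round(3))
for cu,cv in[(345,300),(340,250),(317,375),(317,340),(330,200),(175,330)]:
    u,v=210+cu/4,165+cv/4; print((cu,cv),(u,v),world(s,u,v).round(4))
a=cv2.resize(w["image"],(784,588));cv2.imwrite("pics/w2.png",a[...,::-1])
np.savez("s2",**s)
E
```

```text
s tcp (np.float64(296.0), np.float64(255.1), np.float64(0.864)) tabface top (np.float64(288.0), np.float64(248.4), np.float64(0.836)) cam at [-0.205 -0.505  0.44 ]
t tcp (np.float64(304.1), np.float64(235.8), np.float64(1.169)) tabface top (np.float64(303.5), np.float64(245.7), np.float64(1.143)) cam at [ 0.369 -0.112  1.201]
w tcp (np.float64(279.5), np.float64(234.7), np.float64(0.197)) tabface top (np.float64(277.1), np.float64(287.8), np.float64(0.181)) cam at [ 0.546 -0.158  0.22 ]
(345, 300) (296.25, 240.0) [ 0.4621 -0.1598  0.0706]
(340, 250) (295.0, 227.5) [ 0.4607 -0.1585  0.0937]
(317, 375) (289.25, 258.75) [ 0.4473 -0.1541  0.0414]
(317, 340) (289.25, 250.0) [ 0.45   -0.1529  0.0562]
(330, 200) (292.5, 215.0) [ 0.4716 -0.1485  0.1098]
(175, 330) (253.75, 247.5) [ 0.4526 -0.0821  0.0436]
```

View pics/w2.png

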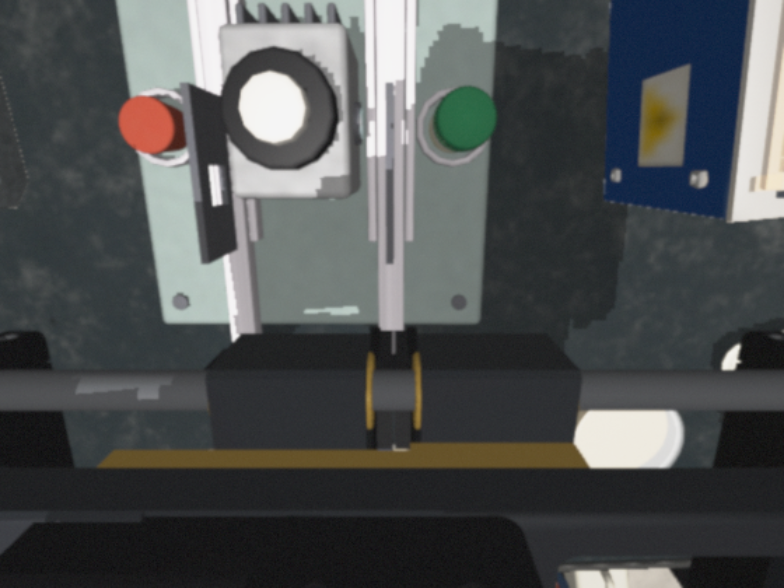

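```bash
python3 - <<'E'
from h import *
s=dict(np.load("s2.npz"))
for u in(292,296,300,303):
  print("scene col",u)
  for v in range(234,264,3): print("  ",v,s["image"][v,u],world(s,u,v).round(4))
w=read_camera("wrist")
print("wrist col")
for v in range(225,330,6): print("  ",v,w["image"][v,281],[world(w,u,v).round(3).tolist() for u in(272,281,290)])
a=cv2.resize(s["image"][205:275,255:335],(800,600)*1 if 0 else (686,600),interpolation=cv2.INTER_CUBIC);cv2.imwrite("pics/s2.png",np.clip(a[...,::-1].astype(float)*1.8+15,0,255))
E
```

```text
scene col 292
   234 [33 34 36] [ 0.4655 -0.1503  0.0782]
   237 [33 33 36] [ 0.4662 -0.1499  0.0723]
   240 [34 33 35] [ 0.465  -0.1504  0.0673]
   243 [36 37 39] [ 0.4623 -0.1517  0.0633]
   246 [118 124 127] [ 0.5347 -0.1133  0.0162]
   249 [72 79 80] [ 0.4539 -0.156   0.0569]
   252 [25 24 26] [ 0.4499 -0.158   0.0537]
   255 [25 25 27] [ 0.4508 -0.1575  0.0475]
   258 [26 26 28] [ 0.448  -0.1589  0.0436]
   261 [25 26 27] [ 0.449  -0.1582  0.0373]
scene col 296
   234 [22 21 25] [ 0.4627 -0.1592  0.0812]
   237 [21 20 23] [ 0.4614 -0.1598  0.0764]
   240 [22 21 23] [ 0.4619 -0.1595  0.0707]
   243 [22 22 26] [ 0.4624 -0.1591  0.0648]
   246 [76 80 82] [ 0.4631 -0.1588  0.0589]
   249 [121 133 134] [ 0.5361 -0.1208  0.011 ]
   252 [66 72 73] [ 0.454  -0.1633  0.0529]
   255 [74 78 80] [ 0.4559 -0.1623  0.0462]
   258 [103 103 108] [ 0.4517 -0.1644  0.0431]
   261 [90 89 93] [ 0.4525 -0.1639  0.037 ]
scene col 300
   234 [20 18 20] [ 0.4751 -0.1603  0.0761]
   237 [17 18 20] [ 0.4717 -0.162   0.0724]
   240 [22 23 25] [ 0.4742 -0.1606  0.0655]
   243 [69 70 72] [ 0.4728 -0.1613  0
[... 1827 characters left out ...]
155, 0.145], [0.501, -0.158, 0.145]]
   297 [49 52 53] [[0.476, -0.15, 0.107], [0.469, -0.153, 0.096], [0.476, -0.157, 0.108]]
   303 [52 54 54] [[0.472, -0.15, 0.107], [0.466, -0.153, 0.097], [0.472, -0.157, 0.106]]
   309 [52 53 54] [[0.469, -0.15, 0.106], [0.396, -0.149, -0.002], [0.47, -0.157, 0.107]]
   315 [47 47 51] [[0.467, -0.15, 0.107], [0.392, -0.149, 0.0], [0.466, -0.157, 0.107]]
   321 [146 135 115] [[0.498, -0.153, 0.154], [0.498, -0.155, 0.154], [0.498, -0.157, 0.154]]
   327 [103  83  41] [[0.498, -0.153, 0.156], [0.498, -0.155, 0.156], [0.497, -0.157, 0.156]][ WARN:0@2.259] global loadsave.cpp:1063 imwrite_ Unsupported depth image for selected encoder is fallbacked to CV_8U.
```

View pics/s2.png

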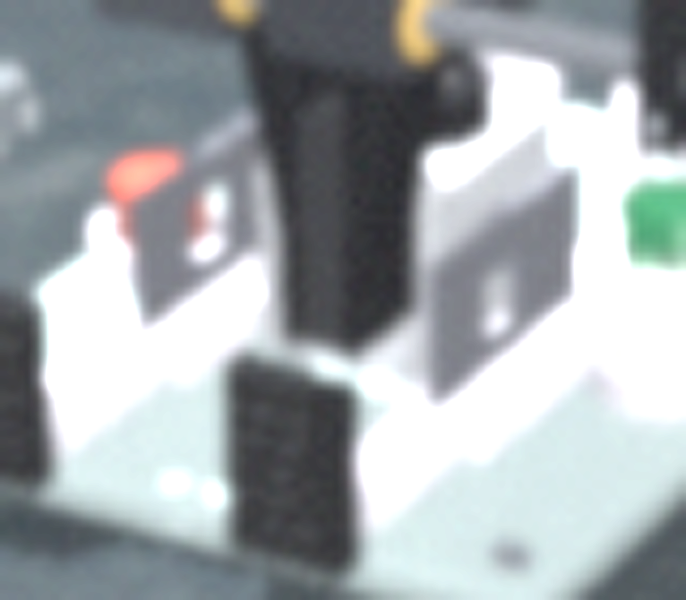

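Both cameras put the real fingertips at z ≈ 0.058 (s2 crop (345,350), just over the tab's top edge). The reported TCP z is 0.0345, so the tips end about 23.5 mm higher than reported, while x and y agree. The fingers passed just over the tab with no force and nothing moved. I'll lift, go back and come down lower, to reported z ≈ 0.016.

{"method": "servo_tool", "body": {
  "plan": [
    [[0, 0, 0, -0.015, 0], [0, 0, 0, -0.025, 0], [0, -0.015, 0, -0.025, 0], [0, -0.035, 0, -0.025, 0], [0, -0.055, 0.0, -0.025, 0], [0, -0.058, 0, -0.025, 0], [0, -0.058, 0, -0.015, 0], [0, -0.058, 0, 0, 0], [0, -0.058, 0, 0.012, 0], [0, -0.058, 0, 0.018, 0], [0, -0.058, 0, 0.018, 0], [0, -0.058, 0, 0.018, 0]]
  ]
}}

```text
time_s: 4.45
tool_pos: [0.4178, -0.1491, 0.0164]
tool_rot: [-179.6, -0.0, -2.9]
force: [1.0, 0.0, -0.3]
grip_width: 0.0007
```

```bash
python3 - <<'E'
from h import *
o=readout.get_obs();print(o["tool_pos"],o["force"])
s=read_camera("scene");P=cloud(s)
cv2.imwrite("pics/s3.png",cv2.resize(s["image"][185:295,220:360],(700,550),interpolation=cv2.INTER_CUBIC)[...,::-1])
m=(P[...,0]>.39)&(P[...,0]<.435)&(abs(P[...,1]+.15)<.03)&(P[...,2]>.015)
print(P[m].min(0),P[m&(P[...,2]<.08)].mean(0),np.sort(P[m][:,2])[:20].round(4))
E
```

```text
[ 0.41784201 -0.14911068  0.01639249] [ 1.02360217  0.01100125 -0.30215249]
[ 0.39000128 -0.17998956  0.0395966 ] [ 0.40972739 -0.15181429  0.06044269] [0.0396 0.0398 0.0398 0.0398 0.0406 0.0407 0.0407 0.0409 0.0412 0.0412
 0.0412 0.0413 0.0414 0.0414 0.0416 0.0418 0.0419 0.0421 0.0421 0.0421]
```

View pics/s3.png

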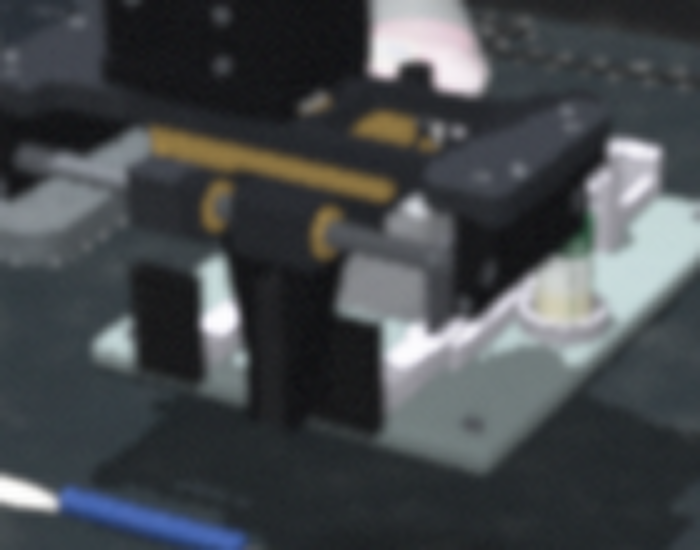

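The fingertips (crop (275,420)) are now in front of the right tab, with measured tip z 0.040. I'll check how low the gripper's side bracket hangs (crop (445,325) to (590,230)) relative to the vial.

```bash
python3 - <<'E'
from h import *
s=read_camera("scene")
for x,y in[(445,310),(440,290),(480,290),(530,250),(580,215),(600,130),(300,240),(180,210)]: print(x,y,world(s,220+x/5,185+y/5).round(3))
E
```

```text
445 310 [ 0.523 -0.154  0.029]
440 290 [ 0.517 -0.155  0.039]
480 290 [ 0.379 -0.234  0.119]
530 250 [ 0.409 -0.236  0.119]
580 215 [ 0.443 -0.238  0.116]
600 130 [ 0.439 -0.245  0.147]
300 240 [ 0.377 -0.177  0.123]
180 210 [ 0.379 -0.135  0.124]
```

The body stays above z ≈ 0.11, so it clears everything. Pushing.

{"method": "servo_tool", "body": {
  "plan": [
    [[0, 0.01, 0, 0, 0], [0, 0.018, 0, 0, 0], [0, 0.024, 0, 0, 0], [0, 0.03, 0, 0, 0], [0, 0.036, 0, 0, 0], [0, 0.042, 0, 0, 0], [0, 0.047, 0, 0, 0], [0, 0.052, 0, 0, 0], [0, 0.056, 0, 0, 0], [0, 0.06, 0, 0, 0], [0, 0.06, 0, 0, 0], [0, 0.06, 0, 0, 0]]
  ]
}}

```text
time_s: 5.55
tool_pos: [0.476, -0.1525, 0.0165]
tool_rot: [-179.7, 0.2, -2.9]
force: [-6.8, 0.2, 4.6]
grip_width: 0.0003
```

{"method": "servo_tool", "body": {
  "plan": [
    [[0, 0.004, 0, 0, 0], [0, 0.007, 0, 0, 0], [0, 0.01, 0, 0, 0], [0, 0.012, 0, 0, 0], [0, 0.013, 0, 0, 0], [0, 0.013, 0, 0, 0]]
  ]
}}

```text
time_s: 6.05
tool_pos: [0.4848, -0.153, 0.0156]
tool_rot: [-179.6, 0.8, -3.0]
force: [-12.6, -0.0, 8.8]
grip_width: 0.0003
```

{"method": "servo_tool", "body": {
  "plan": [
    [[0, 0.004, 0, 0, 0], [0, 0.007, 0, 0, 0], [0, 0.008, 0, 0, 0], [0, 0.008, 0, 0, 0]]
  ]
}}

```text
time_s: 6.38
tool_pos: [0.4841, -0.1531, 0.0142]
tool_rot: [-179.6, 1.9, -3.0]
force: [-21.8, 2.5, 15.5]
grip_width: 0.0002
```

It stalled at 22 N with no further travel, so that is the end stop. Backing off and then lifting.

{"method": "servo_tool", "body": {
  "plan": [
    [[0, -0.008, 0, 0, 0], [0, -0.016, 0, 0, 0], [0, -0.024, 0, 0, 0], [0, -0.034, 0, 0, 0], [0, -0.048, 0, 0, 0], [0, -0.062, 0, 0, 0], [0, -0.066, 0, -0.01, 0], [0, -0.066, 0, -0.04, 0], [0, -0.066, 0, -0.075, 0], [0, -0.066, 0, -0.09, 0], [0, -0.066, 0, -0.09, 0], [0, -0.066, 0, -0.09, 0]]
  ]
}}

```text
time_s: 7.38
tool_pos: [0.423, -0.1508, 0.1081]
tool_rot: [-179.7, 1.6, -3.0]
force: [-1.0, 0.2, 0.5]
grip_width: 0.0003
```

```bash
python3 - <<'E'
from h import *
o=readout.get_obs();print(o["tool_pos"],o["tool_rot"],o["force"])
for nm in("wrist","top"):
  w=read_camera(nm)
  W=cloud(w);
  for lo,hi in((.052,.061),(.0745,.085)):
    m=((W[...,2]>lo)&(W[...,2]<hi)&(w["range_z"]>0)&(abs(W[...,1]+.12)<.085)&(W[...,0]>.43)&(W[...,0]<.7)).astype(np.uint8); n,l,st,ce=cv2.connectedComponentsWithStats(m)
    for i in range(1,n):
      if st[i,4]>25: print(nm,lo,st[i,4],ce[i].round(),W[l==i].mean(0).round(4),np.round(cv2.minAreaRect(W[l==i][:,:2].astype(np.float32)*1000)[1]))
E
```

```text
[ 0.42300857 -0.15081367  0.10812218] [-179.6896362     1.63985041   -3.0048728 ] [-0.97716589  0.19631028  0.47540445]
wrist 0.052 550 [174.  47.] [ 0.5445 -0.0835  0.0548] [ 4. 60.]
wrist 0.052 1860 [227.  40.] [ 0.5461 -0.1215  0.0586] [44. 35.]
wrist 0.052 295 [277.  29.] [ 0.5517 -0.1556  0.0551] [ 3. 36.]
wrist 0.052 829 [318.  13.] [ 0.5595 -0.1832  0.0563] [22. 18.]
wrist 0.052 404 [278. 140.] [ 0.4778 -0.1518  0.0568] [28.  7.]
wrist 0.052 396 [185. 171.] [ 0.4581 -0.0795  0.0566] [28.  8.]
wrist 0.0745 515 [218.   8.] [ 0.5605 -0.1203  0.0769] [21. 11.]
top 0.052 87 [290. 185.] [ 0.5883 -0.122   0.0587] [42. 30.]
top 0.052 72 [318. 196.] [ 0.5633 -0.1839  0.0571] [18. 21.]
top 0.052 33 [273. 204.] [ 0.5461 -0.0836  0.0556] [ 2. 57.]
top 0.052 61 [283. 202.] [ 0.55   -0.1062  0.0581] [32. 21.]
top 0.0745 71 [290. 192.] [ 0.5678 -0.1208  0.0777] [20. 21.]
```

The right tab moved 23.6 mm (0.4542 → 0.4778), so it is latched, and the left tab is unmoved. Moving over the key at (0.5665, -0.1206).

{"method": "servo_tool", "body": {
  "plan": [
    [[0, 0.0, 0, -0.01, 0], [0, 0.02, -0.006, -0.01, 0], [0, 0.045, -0.012, -0.01, 0], [0, 0.07, -0.02, -0.01, 0], [0, 0.095, -0.026, -0.01, 0], [0, 0.12, -0.032, -0.01, 0], [0, 0.137, -0.036, -0.01, 0], [0, 0.1417, -0.0377, -0.01, 0], [0, 0.1417, -0.0377, -0.01, 0], [0, 0.1417, -0.0377, -0.01, 0], [0, 0.1417, -0.0377, -0.01, 0]]
  ]
}}

```text
time_s: 8.4
tool_pos: [0.5635, -0.1206, 0.1113]
tool_rot: [-179.6, 2.0, -3.0]
force: [-0.9, -0.8, 0.7]
grip_width: 0.0002
```

```bash
python3 - <<'E'
from h import *
o=readout.get_obs();print(o["tool_pos"],o["tool_rot"],o["force"])
P=cloud(read_camera("scene"));m=(abs(P[...,0]-.565)<.025)&(abs(P[...,1]+.12)<.025)&(P[...,2]>.09)&(P[...,2]<.165)
print(P[m].min(0),P[m].max(0),np.sort(P[m][:,2])[:15].round(4))
E
```

```text
[ 0.56349618 -0.12059236  0.11127264] [-179.6070306     1.98106256   -3.04206202] [-0.89527366 -0.82504264  0.70791671]
[ 0.54853563 -0.13253278  0.13441587] [ 0.57570375 -0.10876868  0.16494997] [0.1344 0.1352 0.1352 0.1352 0.1355 0.1355 0.1357 0.1357 0.1357 0.136
 0.1362 0.1362 0.1363 0.1364 0.1365]
```

Tip z is 0.1344 against 0.1113 reported, so the offset is again 23 mm. Descending to just over the key, then pressing.

{"method": "servo_tool", "body": {
  "plan": [
    [[0, 0.004, 0, 0.01, 0], [0, 0.005, 0, 0.03, 0], [0, 0.005, 0, 0.045, 0], [0, 0.005, 0, 0.052, 0], [0, 0.005, 0, 0.056, 0], [0, 0.005, 0, 0.06, 0], [0, 0.005, 0, 0.063, 0], [0, 0.005, 0, 0.063, 0]]
  ]
}}

```text
time_s: 9.12
tool_pos: [0.5664, -0.1208, 0.0491]
tool_rot: [-179.7, 2.0, -3.1]
force: [-2.9, 0.2, 4.6]
grip_width: 0.0004
```

{"method": "servo_tool", "body": {
  "plan": [
    [[0, 0, 0, 0.002, 0], [0, 0, 0, 0.004, 0], [0, 0, 0, 0.005, 0], [0, 0, 0, 0.005, 0]]
  ]
}}

```text
time_s: 9.45
tool_pos: [0.5667, -0.1209, 0.0485]
tool_rot: [-179.8, 1.9, -3.1]
force: [-10.1, 0.2, 22.9]
grip_width: 0.0001
```

It bottomed out: 23 N, tip at z ≈ 0.072, flush with the collar. Lifting off and retreating upward.

{"method": "servo_tool", "body": {
  "plan": [
    [[0, 0, 0, -0.005, 0], [0, 0, 0, -0.012, 0], [0, 0, 0, -0.03, 0], [0, 0, 0, -0.06, 0], [0, 0, 0, -0.09, 0], [0, 0, 0, -0.12, 0], [0, -0.03, 0, -0.13, 0], [0, -0.06, 0, -0.13, 0], [0, -0.09, 0, -0.13, 0], [0, -0.11, 0, -0.13, 0], [0, -0.11, 0, -0.13, 0], [0, -0.11, 0, -0.13, 0]]
  ]
}}

```text
time_s: 10.45
tool_pos: [0.4614, -0.1162, 0.1829]
tool_rot: [-179.9, 1.8, -3.1]
force: [0.5, -0.5, 0.3]
grip_width: 0.0006
```

```bash
python3 - <<'E'
from h import *
o=readout.get_obs();print(o["time_s"],o["tool_pos"],o["force"])
w=read_camera("wrist");W=cloud(w);t=read_camera("scene")
for lo,hi in((.052,.061),(.0745,.085),(.03,.04)):
    m=((W[...,2]>lo)&(W[...,2]<hi)&(w["range_z"]>0)&(abs(W[...,1]+.12)<.085)&(W[...,0]>.43)&(W[...,0]<.7)).astype(np.uint8); n,l,st,ce=cv2.connectedComponentsWithStats(m)
    for i in range(1,n):
      if st[i,4]>40: print(lo,st[i,4],ce[i].round(),W[l==i].mean(0).round(4))
a=cv2.resize(w["image"],(560,420));b=cv2.resize(t["image"][150:330,160:400],(560,420));cv2.imwrite("pics/end.png",cv2.resize(np.hstack([b,a]),(800,300))[...,::-1])
E
```

```text
10.45 [ 0.46136423 -0.11617407  0.18292337] [ 0.5012834 -0.4524605  0.3322827]
0.052 183 [238.   3.] [ 0.6292 -0.0879  0.0536]
0.052 172 [319.   3.] [ 0.6255 -0.1589  0.0536]
0.052 269 [317.  73.] [ 0.5676 -0.1562  0.055 ]
0.052 1637 [278.  77.] [ 0.5662 -0.1203  0.0589]
0.052 255 [241. 101.] [ 0.5472 -0.0833  0.0551]
0.052 467 [346.  79.] [ 0.5613 -0.1829  0.0563]
0.052 218 [314. 169.] [ 0.478  -0.1515  0.0567]
0.052 229 [245. 192.] [ 0.4581 -0.0791  0.0565]
0.0745 497 [278.  76.] [ 0.5655 -0.1202  0.0769]
0.03 69 [241.  26.] [ 0.6166 -0.0869  0.0311]
0.03 427 [216.  82.] [ 0.5678 -0.0569  0.0331]
0.03 48 [312. 163.] [ 0.4814 -0.1512  0.0349]
0.03 57 [249. 185.] [ 0.461  -0.0813  0.036 ]
```

View pics/end.png

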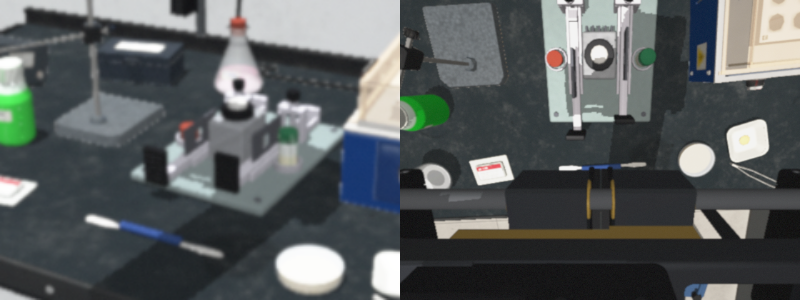

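The right tab (wrist panel (624,120)) sits 23.8 mm in from shut, latched, and the left tab (576,133) is still shut. The key is up at z 0.077. The vial, stopper, spatula, sachet and dish are undisturbed, and the robot touches nothing.

```bash
python3 -c "
from cell import env
print(env.sign_off())"
```

```text
the job is handed in; nothing more can be done
None
```

The job is done and handed in at about 10.5 s on the robot's clock; no verdict was reported.

**Shutter:** The vial (green cap, top at z 57 mm) stands on the right, so I pushed the right tab. It stalled at its end stop at about 22 N. After I let go, the tab rested 23.6 to 23.8 mm from shut, which is the latched position.

**Start key:** I then pressed the key until it bottomed at about 23 N, flush with its collar. It came back up to z ≈ 77 mm.

**Disagreement:** The fingertips really end about 23.5 mm higher than the reported tool position says. My first push therefore passed just over the tab without measurable force and moved nothing. I measured the offset with two cameras and corrected for it in the later moves.

**Last checks:** The left shutter is still shut. The vial and stopper stand where they were, and the sachet, spatula and dish look undisturbed in the final picture. The robot is clear of everything, with no force beyond sensor noise.

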